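Re-grip a bearing cap and seat it on its saddle

ROBOT

A 7-joint arm with a two-finger parallel gripper is mounted at the origin on a cart in front of the work surface, level with it; the furniture and walls round the work are solid. World frame = base frame: x ahead of the robot, y to its left, z up, the work surface at z = 0. Lengths are in m, angles in rad, forces in N, time in s.
With the tool pointing down it reaches from about 0.425 to 0.95 m from the base axis. Payload 16.7 kg.
Tool frame: the origin (TCP) lies on the mounting face of the last link; the fingertips stand 199 mm ahead of it and the grasp point (between the pads) lies 180 mm ahead of it; z points along the fingers, y is the line along which they close (so a half turn about z gives the same grasp; the last joint's range is limited). The gripper opens to 94 mm and grips with 3 to 60 N. Pads are 16 mm wide; open, the fingers measure 119 mm over their backs; the gripper's body (75 mm by 177 mm) begins 78 mm behind the grasp point.
Start: joints at [-1.276, 0.426, 0.074, 1.606, -0.034, 1.111, -0.067], TCP at [0.29, 0.61, 0.405] pointing down, gripper open.
Joint ranges: [-2.85, 2.85], [-0.5, 2.14], [-1.23, 1.37], [0.21, 2.46], [-1.02, 4.16], [0.16, 2.05], [-2.73, 2.73]. Speed limits (rad/s): [1.89, 1.89, 2.39, 2.39, 3.01, 3.01, 3.01].

INTERFACE

Orientations are given as a rotation vector (axis times angle).
In Python, from station import arm, optics gives the robot as it stands.
- The arm moves only by the shell command python3 -m creep 'ROWS' [FORCE]. ROWS is JSON, a list that holds one entry, the list of rows, each a list of 7 numbers: the shift along the tool's x, y, z each as a share of 0.2 m, from -1 to 1, then the turn, a rotation vector about the tool's x, y, z each as a share of 90 degrees, from -1 to 1, then the opening, from 0 (shut) to 1 (fully open). A call has 1 to 5 rows; each row is the pose to reach, as a shift and turn from the pose commanded when the call began, along the tool's axes at that moment; what a row does not reach only later rows make up. A row lasts 1/8 s, in which the tool goes at most 62.5 mm and 10.7 degrees, less where a joint would pass 70% of its speed; a pose out of reach is approached as far as the arm can. A call with a number of a shift or a turn outside -1 to 1 is refused whole. A call with a gripper value outside its range is refused whole. The fingers move at their own pace and stop on an object; FORCE is the grip in N (left out, the last holds). Time passes only in rows, so rows that repeat a pose let the fingers close. It gives the time, the measured TCP pose, the force, the opening and the grip force at its end, in the units of the state.
- arm.sense(): the state, without advancing time (a new reading comes with each control period).
- optics.get_image(name): name is "scene" or "top"; returns the picture (400x640x3 uint8, red, green, blue); there is no depth.
- optics.camera_model(name): a dict with "camera_matrix" (3x3 intrinsics, pixels), "T" (4x4, takes a point from camera to world coordinates). Camera axes: x right, y down, z forward; pixel columns grow to the right and rows downward; lengths in m; the calibration is good to about 2 mm. A picture is of the moment at which its call begins. camera_model takes no time and is no camera call.
- arm.close_job(): hands the job in; it is judged then, once.
The state is a dict: "time": time; "joint_pos": joint angles; "qvel": joint speeds; "tau": joint torques, N m; "tcp_pos": TCP position; "tool_rot": TCP orientation; "ft_force": force on the tool from outside, world axes, zero at the start; "wrist_torque": the same for the moment, N m; "finger_gap": finger opening in m; "gripper_force": force on a finger pad.
Only numpy, scipy, OpenCV 4.12 (cv2) and the standard library are available. Lean on these libraries where they do the work, as an engineer would, in place of code of your own. Each camera call takes 0.05 s, during which the arm holds its last target. There are 200 camera calls.

TASK

Take the bearing cap with the round oil boss on top out of the drip rack, where only its two ends can be gripped, stand it upright on the rubber mat and let go of it. Then take it again by its two broad faces, since the bearing saddle leaves no room at its ends, and lower it, without dropping it, between the shoulders of the steel saddle so that it stands flat on the deck, square and centred. Leave the flat-topped cap in the rack.

Things in the scene. Friction and masses are not known exactly. Their poses are not given: they have to be found in the camera images.
- boss_cap: The cap to fit: steel block, 30 mm thick (x), 56 long (y), 34 high (z), about 0.32 kg; half-round bore, radius 14 mm, through the underside along x; round oil boss 16 mm wide, 9 high on top. Origin: centre of underside. Broad faces x = +-15 mm, ends y = +-28 mm: grip either pair 23 mm above the underside. Starts upright in a slot of the drip rack; both ways round alike.
- plain_cap: The same cap but flat-topped, no boss; same origin and axes. It stays in its slot. The fixed dark steel rack has 3 slots in a row, 44 mm apart, shuffled (the third holds a small link). Slot walls 3 mm from the caps' broad faces rise 30 mm above their undersides, so only the ends, 6 mm proud of the walls, can be gripped there. Rack floor 6 mm thick, 52 mm long along the slots.
- mat: Fixed black rubber mat on the table, 140 x 140 mm, 4 mm thick. Origin: centre of its underside (its top is 4 mm higher); x and y along its edges.
- seat (a point): Centre of the saddle's deck, 26 mm above the table: the cap's origin belongs here, its length along y. Fixed steel saddle: foot 44 (x) by 142 mm (y), deck 40 mm wide in x, open on both x sides; shoulders at y = +-36 to +-50 mm rise 33 mm above the deck, leaving 8 mm at each end of the cap, no room for fingers. A half-round groove, radius 14 mm, crosses the deck along x.
Not all that is in view belongs to the job. What is shaped like the boss_cap but green or red is not meant.

How it is judged:
By the outcome, as a careful person would: the job done as asked, in the order asked, and still so for the second after the job is handed in, with the robot touching nothing.
It also fails if it takes over 51 s, if anything falls off the work surface, if the arm or the gripper's body presses on something with over 40 N, if the wrist force passes 120 N, or if a joint passes its speed limit or range.

## Working session

There is one attempt and no reset: what is moved stays moved. The work goes in short steps, Python scripts to look and compute and a shell command to move; the robot and the scene stay as the last step left them, time stands still between calls to the robot, and variables do not carry over. Pictures are saved under pics/ and viewed, at most 10 in all, crops included, and the job is handed in when it is done.

```bash
mkdir -p pics; ls
python3 - <<'E'
from station import arm, optics
import cv2, numpy as np
for n in("scene","top"):
    cv2.imwrite(f"pics/{n}0.png",optics.get_image(n)[:,:,::-1])
    m=optics.camera_model(n);print(n,np.round(m["camera_matrix"],1).tolist(),np.round(m["T"],4).tolist())
s=arm.sense();print({k:np.round(v,4).tolist() for k,v in s.items()})
E
```

```text
pics
scene [[411.8, 0.0, 317.2], [0.0, 411.8, 200.2], [0.0, 0.0, 1.0]] [[0.6897, -0.5273, 0.4962, -0.1318], [-0.724, -0.5078, 0.4668, -0.4236], [0.0059, -0.6812, -0.732, 0.8953], [0.0, 0.0, 0.0, 1.0]]
top [[416.0, 0.0, 315.7], [0.0, 416.0, 202.7], [0.0, 0.0, 1.0]] [[0.024, -0.989, 0.1462, 0.3022], [-0.9997, -0.0232, 0.0071, 0.1436], [-0.0036, -0.1464, -0.9892, 1.0442], [0.0, 0.0, 0.0, 1.0]]
{'time': 0.1, 'joint_pos': [-1.2765, 0.4267, 0.0738, 1.6065, -0.0341, 1.1108, -0.0671], 'qvel': [0.0006, -0.0012, 0.0005, -0.0031, -0.0001, -0.0005, 0.0001], 'tau': [0.0076, -93.7455, 3.6777, -45.5056, -0.0484, 0.0168, 0.0], 'tcp_pos': [0.2898, 0.6095, 0.404], 'tool_rot': [-0.6914, -3.0644, 0.0017], 'ft_force': [0.1879, 0.5207, -0.6716], 'wrist_torque': [0.0035, 0.038, 0.0049], 'gripper_force': 0.0, 'finger_gap': 0.0938}
```

View pics/scene0.png

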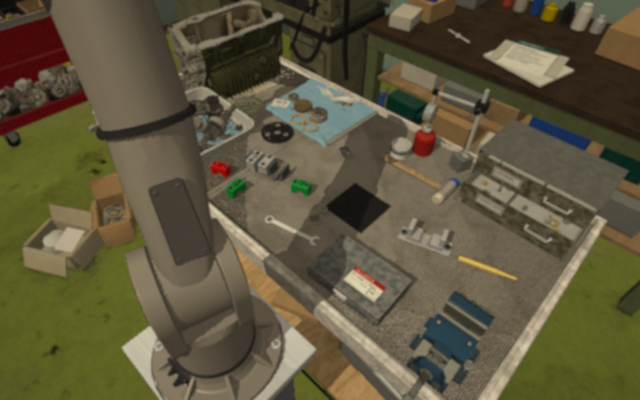

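View pics/top0.png

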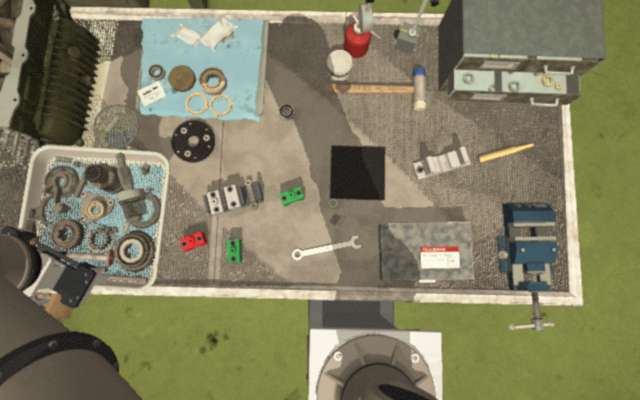

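The top view shows the rack around (235,196), the mat at (357,173) and the saddle at (442,162). In the scene view they are at (267,165), (358,207) and (427,238). Next I'll zoom in on all of them.

Run:
```python
import cv2, numpy as np
t=cv2.imread("pics/top0.png");s=cv2.imread("pics/scene0.png")
def c(i,x,y,w,h,f):return cv2.resize(i[y:y+h,x:x+w],None,fx=f,fy=f,interpolation=cv2.INTER_CUBIC)
a=c(t,195,170,80,50,5);b=c(t,405,135,80,50,5)
d=c(s,235,140,80,50,5);e=c(s,390,210,80,50,5)
cv2.imwrite("pics/z.png",np.vstack([np.hstack([a,b]),np.hstack([d,e])]))
```

```text
(no output)
```

View pics/z.png

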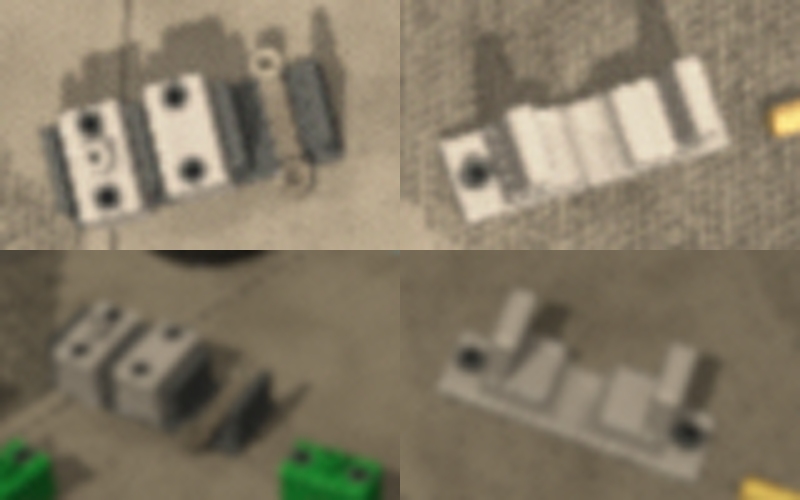

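```bash
cat > h.py <<'E'
import numpy as np, cv2
from scipy.spatial.transform import Rotation as R
from station import arm, optics
CM={n:optics.camera_model(n) for n in("scene","top")}
def back(n,px,z):
    K,T=np.array(CM[n]["camera_matrix"]),np.array(CM[n]["T"])
    d=T[:3,:3]@np.linalg.solve(K,np.r_[px,1.]);o=T[:3,3]
    return o+d*(z-o[2])/d[2]
def proj(n,P):
    K,T=np.array(CM[n]["camera_matrix"]),np.array(CM[n]["T"])
    q=(np.atleast_2d(P)-T[:3,3])@T[:3,:3]@K.T
    return q[:,:2]/q[:,2:]
def plan(grasp,yaw,verbose=True):
    """tool shares to bring grasp point to `grasp`, tool down, closing line at angle yaw (mod pi)"""
    s=arm.sense();r0=R.from_rotvec(s["tool_rot"]);best=None
    for k in(0,np.pi):
        y=np.array([np.cos(yaw+k),np.sin(yaw+k),0]);z=np.array([0,0,-1.]);x=np.cross(y,z)
        r=R.from_matrix(np.c_[x,y,z]);t=(r0.inv()*r).as_rotvec()
        tcp=np.array(grasp)-.18*z
        sh=r0.inv().apply(tcp-s["tcp_pos"])/.2
        print("shift",sh.round(3),"turn",(t/(np.pi/2)).round(3))
def state():
    s=arm.sense();r=R.from_rotvec(s["tool_rot"]);m=r.as_matrix()
    print("t",round(s["time"],2),"grasp",(s["tcp_pos"]+.18*m[:,2]).round(4),"yaw",np.degrees(np.arctan2(m[1,1],m[0,1])).round(2),"tilt",m[:,2].round(4),"gap",round(s["finger_gap"],4),"gf",round(s["gripper_force"],1),"F",np.round(s["ft_force"],1),"q",np.round(s["joint_pos"],2))
def blob(img,x,y,r=3):
    g=cv2.cvtColor(img,cv2.COLOR_BGR2GRAY).astype(float)
    X,Y=np.meshgrid(np.arange(img.shape[1]),np.arange(img.shape[0]))
    for _ in range(5):
        m=np.hypot(X-x,Y-y)<=r; w=np.where(m,np.clip(np.percentile(g[m],60)-g,0,None),0)
        x,y=(X*w).sum()/w.sum(),(Y*w).sum()/w.sum()
    return np.array([x,y])
E
python3 - <<'E'
from h import *
t=cv2.imread("pics/top0.png");s=cv2.imread("pics/scene0.png")
def c(x,y,ox,oy):return (ox+x/5-.4,oy+y/5-.4)
for n,im,pts in(("top",t,[c(90,123,195,170),c(108,197,195,170),c(175,96,195,170),c(193,170,195,170)]),
 ("scene",s,[c(112,64,235,140),c(80,99,235,140),c(172,81,235,140),c(140,118,235,140)])):
    P=[back(n,blob(im,*p),.04) for p in pts]
    for a,b in((0,1),(2,3)):
        d=P[a]-P[b];print(n,"cap",((P[a]+P[b])/2).round(4),"len",np.hypot(*d[:2]).round(4),"yaw",np.degrees(np.arctan2(d[1],d[0])).round(1))
# mat
for n,im,(x,y,w,h) in(("top",t,(320,135,75,75)),("scene",s,(320,178,76,60))):
    g=im[y:y+h,x:x+w].max(2);m=((g<48)*255).astype(np.uint8)
    c_=max(cv2.findContours(m,0,2)[0],key=cv2.contourArea);r=cv2.approxPolyDP(c_,4,True)[:,0]+[x,y]
    P=np.array([back(n,p,.004) for p in r]);print(n,"mat",P[:,:2].round(3).tolist(),P.mean(0).round(4))
# saddle holes
L=[blob(t,*c(76,174,405,135))];q=[blob(s,*c(70,107,390,210)),blob(s,*c(285,183,390,210))]
for z in(.008,.010,.012,.014):
    A=back("scene",q[0],z);B=back("scene",q[1],z);d=A-B
    print(z,back("top",L[0],z).round(4),A.round(4),B.round(4),"mid",((A+B)/2).round(4),np.hypot(*d[:2]).round(4),np.degrees(np.arctan2(d[1],d[0])).round(1))
state()
E
```

```text
top cap [0.4474 0.3986 0.04  ] len 0.0374 yaw 16.5
top cap [0.4622 0.3579 0.04  ] len 0.0383 yaw 16.5
scene cap [0.4473 0.3963 0.04  ] len 0.0371 yaw 16.2
scene cap [0.463  0.3565 0.04  ] len 0.0405 yaw 16.3
top mat [[0.602, 0.113], [0.472, 0.113], [0.472, -0.014], [0.536, 0.017], [0.547, 0.004], [0.554, 0.027], [0.601, 0.033]] [0.5405 0.0418 0.004 ]
scene mat [[0.6, 0.11], [0.473, 0.106], [0.47, -0.021], [0.599, -0.02]] [0.5357 0.0437 0.004 ]
0.008 [ 0.5477 -0.1122  0.008 ] [ 0.5507 -0.1104  0.008 ] [ 0.5892 -0.2236  0.008 ] mid [ 0.57  -0.167  0.008] 0.1196 108.7
0.01 [ 0.5473 -0.1117  0.01  ] [ 0.5492 -0.1111  0.01  ] [ 0.5875 -0.2241  0.01  ] mid [ 0.5684 -0.1676  0.01  ] 0.1193 108.7
0.012 [ 0.5468 -0.1112  0.012 ] [ 0.5477 -0.1118  0.012 ] [ 0.5859 -0.2245  0.012 ] mid [ 0.5668 -0.1682  0.012 ] 0.119 108.7
0.014 [ 0.5463 -0.1107  0.014 ] [ 0.5461 -0.1125  0.014 ] [ 0.5843 -0.225   0.014 ] mid [ 0.5652 -0.1688  0.014 ] 0.1188 108.7
t 0.1 grasp [0.2897 0.6093 0.224 ] yaw 64.57 tilt [-4.e-04 -1.e-03 -1.e+00] gap 0.0938 gf 0.0 F [ 0.2  0.5 -0.7] q [-1.28  0.43  0.07  1.61 -0.03  1.11 -0.07]
```

Run:
```python
from h import *
plan([.4474,.3975,.12],np.radians(16.4))
# saddle silhouette fit
from scipy.optimize import minimize
ims={n:cv2.imread(f"pics/{n}0.png") for n in("top","scene")}
yaw0=np.radians(18.7)
boxes=[(22,-71,71,0,12),(20,-50,50,12,26),(20,36,50,12,59),(20,-50,-36,12,59)]
def render(n,p):
    M=np.zeros((1600,2560),np.uint8);c,s=np.cos(p[2]),np.sin(p[2])
    for hx,y0,y1,z0,z1 in boxes:
        Q=np.array([[x*c-y*s+p[0]*1e3,x*s+y*c+p[1]*1e3,z] for x in(-hx,hx) for y in(y0,y1) for z in(z0,z1)])/1e3
        h=cv2.convexHull(((proj(n,Q)+.5)*4).astype(np.float32)).round().astype(int)
        cv2.fillConvexPoly(M,h,255)
    return cv2.resize(M,(640,400),interpolation=cv2.INTER_AREA)/255.
X=None
# top: maximise brightness contrast (inside mean - ring mean)
for n in("top","scene"):
    g=cv2.cvtColor(ims[n],cv2.COLOR_BGR2GRAY).astype(float)
    def cost(v):
        m=render(n,np.array(v)*[.001,.001,.01]+[.567,-.168,yaw0])
        o=cv2.dilate(m,np.ones((7,7)))-m
        return -((g*m).sum()/m.sum()-(g*o).sum()/o.sum())
    r=minimize(cost,[0,0,0],method="Nelder-Mead",options=dict(initial_simplex=[[3,3,3],[-4,2,0],[0,-4,-3],[2,0,-4]]))
    v=r.x*[.001,.001,.01]+[.567,-.168,yaw0];print(n,v[:2].round(4),np.degrees(v[2]).round(2),r.fun)
```

```text
shift [-1.167 -0.618  0.521] turn [-0.001  0.     0.535]
shift [-1.167 -0.618  0.521] turn [-0.000e+00 -1.000e-03 -1.465e+00]
top [ 0.5652 -0.1686] 18.43 -53.739110054021566
scene [ 0.5658 -0.1676] 17.81 -22.19588160317828
```

```bash
python3 -m creep '[[[-0.2,-0.1,0,0,0,0.1,1],[-0.4,-0.2,0,0,0,0.2,1],[-0.6,-0.31,0,0,0,0.3,1],[-0.8,-0.42,0,0,0,0.4,1],[-1,-0.53,0,0,0,0.5,1]]]'
python3 - <<'E'
from h import *
state();plan([.4474,.3975,.10],np.radians(16.4))
E
```

```text
time: 0.72
tcp_pos: [0.4256, 0.4266, 0.4045]
tool_rot: [-1.818, -2.562, 0.001]
ft_force: [0.1, -0.5, -0.1]
finger_gap: 0.094
gripper_force: 0.0
t 0.72 grasp [0.4255 0.4265 0.2245] yaw 19.27 tilt [-3.e-04 -3.e-04 -1.e+00] gap 0.094 gf 0.0 F [ 0.1 -0.5 -0.1] q [-1.13  0.32  0.29  1.79 -0.1   1.05 -0.46]
shift [-0.173  0.055  0.622] turn [-0.     0.     0.032]
shift [-0.173  0.055  0.622] turn [-0.    -0.    -1.968]
```

```bash
python3 -m creep '[[[-0.1,0.02,0.1,0,0,0.03,1],[-0.17,0.05,0.3,0,0,0.03,1],[-0.17,0.05,0.5,0,0,0.03,1],[-0.17,0.05,0.6,0,0,0.03,1],[-0.17,0.05,0.6,0,0,0.03,1]]]'
python3 - <<'E'
from h import *
cv2.imwrite("pics/s1.png",optics.get_image("scene")[:,:,::-1]);cv2.imwrite("pics/t1.png",optics.get_image("top")[:,:,::-1])
i=cv2.imread("pics/s1.png")[120:220,190:350];j=cv2.imread("pics/t1.png")[140:240,150:310]
cv2.imwrite("pics/v1.png",cv2.resize(np.hstack([i,j]),None,fx=2.5,fy=2.5,interpolation=2))
state();plan([.4474,.3975,.029],np.radians(16.4))
E
```

```text
time: 1.35
tcp_pos: [0.4454, 0.3989, 0.2832]
tool_rot: [-1.872, -2.523, 0.005]
ft_force: [-0.3, -0.3, 0.4]
finger_gap: 0.0943
gripper_force: 0.0
t 1.45 grasp [0.446  0.3994 0.1053] yaw 16.86 tilt [ 2.e-04  1.e-04 -1.e+00] gap 0.094 gf 0.0 F [-0.2  0.6  0.2] q [-1.06  0.45  0.28  1.9  -0.17  0.82 -0.4 ]
shift [-0.011  0.004  0.381] turn [ 0.    -0.     0.005]
shift [-0.011  0.004  0.381] turn [ 0.     0.    -1.995]
```

View pics/v1.png

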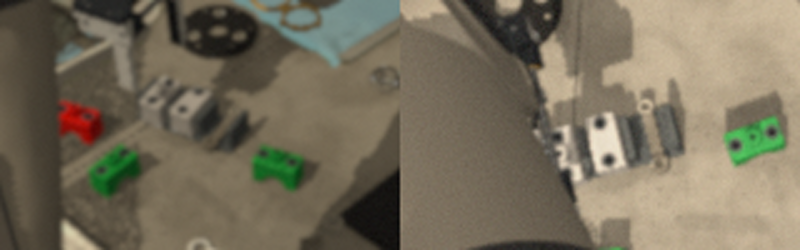

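Run:
```python
from h import *
u=np.array([np.cos(np.radians(16.86)),np.sin(np.radians(16.86)),0]);c=np.array([.446,.3994,.0863])
print((proj("scene",[c-.053*u,c+.053*u])-[190,120])*2.5)
```

```text
[[128.90237207  86.03486824]
 [176.26004512  36.83644315]]
```

The right crop shows the arm over the cap. In the left crop the fingertips are at about (128,86) and (174,40), which matches the kinematics, and the boss cap lies between and below them. Descending now, then gripping.

```bash
python3 -m creep '[[[-0.01,0,0.1,0,0,0.005,1],[-0.01,0,0.2,0,0,0.005,1],[-0.01,0,0.3,0,0,0.005,1],[-0.01,0,0.38,0,0,0.005,1],[-0.01,0,0.38,0,0,0.005,1]]]'; python3 -c "
from h import *
state();plan([.4474,.3975,.029],np.radians(16.4))"
```

```text
time: 2.08
tcp_pos: [0.4461, 0.3972, 0.2077]
tool_rot: [-1.881, -2.516, 0.003]
ft_force: [0.6, 0.8, -1.0]
finger_gap: 0.0941
gripper_force: 0.0
t 2.08 grasp [0.4459 0.3969 0.0277] yaw 16.42 tilt [-0.0012 -0.0013 -1.    ] gap 0.0941 gf 0.0 F [ 0.6  0.8 -1. ] q [-1.03  0.56  0.25  1.94 -0.21  0.67 -0.36]
shift [-0.     0.007 -0.006] turn [-0.001  0.001  0.   ]
shift [-0.     0.007 -0.006] turn [-1.e-03 -1.e-03 -2.e+00]
```

```bash
python3 -m creep '[[[0,0.006,-0.006,0,0,0,0.6],[0,0.006,-0.006,0,0,0,0.3],[0,0.006,-0.006,0,0,0,0],[0,0.006,-0.006,0,0,0,0],[0,0.006,-0.006,0,0,0,0]]]' 30; python3 -m creep '[[[0,0,0,0,0,0,0],[0,0,0,0,0,0,0],[0,0,0,0,0,0,0]]]';python3 -c "
from h import *
state()"
```

```text
time: 2.7
tcp_pos: [0.4477, 0.3978, 0.2102]
tool_rot: [1.882, 2.516, 0.001]
ft_force: [0.6, 0.4, 4.0]
finger_gap: 0.0554
gripper_force: 30.0
time: 3.08
tcp_pos: [0.4477, 0.3978, 0.2101]
tool_rot: [1.882, 2.516, 0.001]
ft_force: [1.5, -0.6, 5.7]
finger_gap: 0.0556
gripper_force: 30.0
t 3.08 grasp [0.4477 0.3979 0.0301] yaw 16.42 tilt [ 4.e-04  4.e-04 -1.e+00] gap 0.0556 gf 30.0 F [ 1.5 -0.6  5.7] q [-1.03  0.55  0.25  1.93 -0.21  0.68 -0.36]
```

Gripped at 56 mm. Now lifting straight up.

```bash
python3 -m creep '[[[0,0,-0.06,0,0,0,0],[0,0,-0.15,0,0,0,0],[0,0,-0.27,0,0,0,0],[0,0,-0.39,0,0,0,0],[0,0,-0.5,0,0,0,0]]]'; python3 -m creep '[[[0,0,0,0,0,0,0],[0,0,0,0,0,0,0]]]'; python3 -c "
from h import *
state();plan([.5365,.044,.09],np.radians(18.4))"
```

```text
time: 3.7
tcp_pos: [0.4474, 0.3976, 0.3119]
tool_rot: [-1.881, -2.516, -0.001]
ft_force: [0.4, 0.2, -3.2]
finger_gap: 0.0555
gripper_force: 30.0
time: 3.95
tcp_pos: [0.4472, 0.3976, 0.3096]
tool_rot: [-1.881, -2.516, 0.001]
ft_force: [-0.6, -0.8, -3.8]
finger_gap: 0.0557
gripper_force: 30.0
t 3.95 grasp [0.4471 0.3975 0.1296] yaw 16.43 tilt [-4.e-04 -2.e-04 -1.e+00] gap 0.0557 gf 30.0 F [-0.6 -0.8 -3.8] q [-1.07  0.42  0.3   1.88 -0.15  0.87 -0.41]
shift [-1.822 -0.071  0.198] turn [-0.     0.    -0.022]
shift [-1.822 -0.071  0.198] turn [0.    0.    1.978]
```

```bash
python3 -m creep '[[[-0.1,0,0,0,0,0,0],[-0.28,-0.01,0,0,0,0,0],[-0.48,-0.02,0,0,0,0,0],[-0.68,-0.03,0,0,0,0,0],[-0.88,-0.035,0,0,0,0,0]]]'; python3 -m creep '[[[-0.2,-0.01,0,0,0,0,0],[-0.4,-0.02,0,0,0,-0.01,0],[-0.6,-0.03,0,0,0,-0.02,0],[-0.8,-0.035,0.05,0,0,-0.022,0],[-0.94,-0.036,0.1,0,0,-0.022,0]]]';python3 -m creep '[[[0,0,0,0,0,0,0],[0,0,0,0,0,0,0]]]'; python3 -c "
from h import *
state();plan([.5365,.044,.03],np.radians(18.4))"
```

```text
time: 4.58
tcp_pos: [0.4905, 0.2243, 0.3092]
tool_rot: [-1.882, -2.515, 0.002]
ft_force: [0.7, 0.3, -2.6]
finger_gap: 0.0556
gripper_force: 30.0
time: 5.2
tcp_pos: [0.5364, 0.0415, 0.2892]
tool_rot: [-1.84, -2.546, 0.002]
ft_force: [-0.2, 0.2, -3.3]
finger_gap: 0.0559
gripper_force: 30.0
time: 5.45
tcp_pos: [0.5364, 0.0443, 0.2895]
tool_rot: [-1.838, -2.547, 0.001]
ft_force: [-0.2, -0.0, -2.5]
finger_gap: 0.0555
gripper_force: 30.0
t 5.45 grasp [0.5362 0.0442 0.1095] yaw 18.37 tilt [-1.e-03 -2.e-04 -1.e+00] gap 0.0555 gf 30.0 F [-0.2 -0.  -2.5] q [-0.52  0.36  0.39  2.03 -0.19  0.78  0.3 ]
shift [-0.002  0.001  0.398] turn [-0.001 -0.    -0.   ]
shift [-0.002  0.001  0.398] turn [-0.e+00  1.e-03  2.e+00]
```

```bash
python3 -m creep '[[[0,0,0.1,0,0,0,0],[0,0,0.2,0,0,0,0],[0,0,0.3,0,0,0,0],[0,0,0.36,0,0,0,0],[0,0,0.385,0,0,0,0]]]'; python3 -m creep '[[[0,0,0,0,0,0,0],[0,0,0.005,0,0,0,0],[0,0,0.01,0,0,0,0],[0,0,0.015,0,0,0,0],[0,0,0.015,0,0,0,0]]]'; python3 -c "
from h import *
state()"
```

```text
time: 6.08
tcp_pos: [0.5366, 0.0449, 0.2125]
tool_rot: [-1.837, -2.548, 0.001]
ft_force: [-0.2, -0.3, -2.9]
finger_gap: 0.056
gripper_force: 30.0
time: 6.7
tcp_pos: [0.5367, 0.0445, 0.2099]
tool_rot: [-1.838, -2.548, 0.0]
ft_force: [-1.1, -0.3, -2.9]
finger_gap: 0.0558
gripper_force: 30.0
t 6.7 grasp [0.5367 0.0445 0.0299] yaw 18.4 tilt [-0. -0. -1.] gap 0.0558 gf 30.0 F [-1.1 -0.3 -2.9] q [-0.47  0.49  0.33  2.07 -0.27  0.62  0.37]
```

```bash
python3 -m creep '[[[0,0,0.003,0,0,0,0],[0,0,0.006,0,0,0,0],[0,0,0.009,0,0,0,0],[0,0,0.009,0,0,0,0]]]';  python3 -m creep '[[[0,0,0.002,0,0,0,0],[0,0,0.004,0,0,0,0],[0,0,0.004,0,0,0,0]]]'; python3 -c "
from h import *
state()"
```

```text
time: 7.2
tcp_pos: [0.5367, 0.0445, 0.2082]
tool_rot: [-1.838, -2.548, 0.0]
ft_force: [-1.0, 1.0, 0.1]
finger_gap: 0.0556
gripper_force: 30.0
time: 7.58
tcp_pos: [0.5367, 0.0444, 0.2081]
tool_rot: [-1.838, -2.548, -0.001]
ft_force: [-7.8, -0.7, 20.4]
finger_gap: 0.0557
gripper_force: 30.0
t 7.58 grasp [0.5367 0.0445 0.0281] yaw 18.38 tilt [ 0.e+00  5.e-04 -1.e+00] gap 0.0557 gf 30.0 F [-7.8 -0.7 20.4] q [-0.47  0.49  0.33  2.08 -0.27  0.61  0.37]
```

Standing on the mat (20 N contact), so I'll release and go up. Fully opened, there are 19 mm to spare on each side.

```bash
python3 -m creep '[[[0,0,-0.004,0,0,0,0.7],[0,0,-0.004,0,0,0,0.85],[0,0,-0.004,0,0,0,1],[0,0,-0.004,0,0,0,1],[0,0,-0.004,0,0,0,1]]]';  python3 -m creep '[[[0,0,-0.05,0,0,0,1],[0,0,-0.15,0,0,0,1],[0,0,-0.3,0,0,0,1],[0,0,-0.4,0,0,0,1],[0,0,-0.4,0,0,0,1]]]'
python3 - <<'E'
from h import *
for n,b in(("s",(170,250,320,400)),("t",(130,210,310,390))):
    cv2.imwrite(f"pics/{n}2.png",optics.get_image({"s":"scene","t":"top"}[n])[:,:,::-1])
a=cv2.imread("pics/s2.png")[150:250,280:440];c=cv2.imread("pics/t2.png")[120:220,280:440]
cv2.imwrite("pics/v2.png",cv2.resize(np.hstack([a,c]),None,fx=2.5,fy=2.5,interpolation=2))
state();plan([.5367,.0445,.08],np.radians(108.4))
E
```

```text
time: 8.2
tcp_pos: [0.5367, 0.0445, 0.208]
tool_rot: [-1.838, -2.548, 0.0]
ft_force: [-0.0, -0.1, 0.2]
finger_gap: 0.094
gripper_force: 0.0
time: 8.82
tcp_pos: [0.5371, 0.0446, 0.2898]
tool_rot: [1.837, 2.547, 0.004]
ft_force: [0.5, -0.3, 0.5]
finger_gap: 0.0941
gripper_force: 0.0
t 8.93 grasp [0.5366 0.0446 0.1081] yaw 18.41 tilt [ 2.e-04  2.e-04 -1.e+00] gap 0.0937 gf 0.0 F [ 0.4  0.3 -0.8] q [-0.52  0.37  0.39  2.04 -0.2   0.78  0.31]
shift [-0.001  0.     0.14 ] turn [ 0.  0. -1.]
shift [-0.001  0.     0.14 ] turn [ 0. -0.  1.]
```

View pics/v2.png

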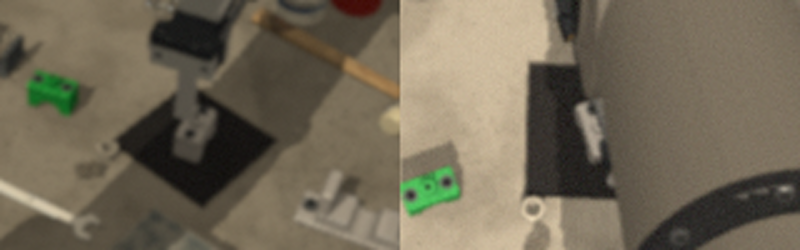

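Left crop: the cap stands upright on the mat at about (195,135), let go, with the gripper above it. Turning 90° to take its broad faces.

```bash
python3 -m creep '[[[0,0,0,0,0,0.1,1],[0,0,0,0,0,0.2,1],[0,0,0,0,0,0.3,1],[0,0,0,0,0,0.4,1],[0,0,0,0,0,0.5,1]]]';  python3 -m creep '[[[0,0,0,0,0,0.1,1],[0,0,0,0,0,0.2,1],[0,0,0,0,0,0.3,1],[0,0,0,0,0,0.4,1],[0,0,0,0,0,0.5,1]]]'; python3 -m creep '[[[0,0,0,0,0,0,1],[0,0,0,0,0,0,1],[0,0,0,0,0,0,1]]]'
python3 - <<'E'
from h import *
t=optics.get_image("top")[:,:,::-1].copy();cv2.imwrite("pics/t3.png",t)
state();plan([.5367,.0445,.0272],np.radians(108.4))
E
```

```text
time: 9.55
tcp_pos: [0.5364, 0.0444, 0.2872]
tool_rot: [-2.677, -1.644, 0.003]
ft_force: [0.0, -0.2, -0.1]
finger_gap: 0.0939
gripper_force: 0.0
time: 10.18
tcp_pos: [0.5364, 0.0445, 0.2873]
tool_rot: [3.102, 0.494, -0.002]
ft_force: [-0.1, -0.3, 0.0]
finger_gap: 0.0939
gripper_force: 0.0
time: 10.55
tcp_pos: [0.5367, 0.0444, 0.288]
tool_rot: [-3.101, -0.505, 0.0]
ft_force: [0.7, -0.4, 0.4]
finger_gap: 0.0938
gripper_force: 0.0
t 10.6 grasp [0.5367 0.0444 0.108 ] yaw -71.52 tilt [-1.e-04  1.e-04 -1.e+00] gap 0.0941 gf 0.0 F [ 0.1 -0.  -1. ] q [-0.82  0.45  0.78  2.05 -0.44  0.81 -1.03]
shift [ 0.    -0.     0.404] turn [-0.    -0.    -1.999]
shift [ 0.    -0.     0.404] turn [-0.     0.     0.001]
```

```bash
python3 -m creep '[[[0,0,0.1,0,0,0,1],[0,0,0.2,0,0,0,1],[0,0,0.3,0,0,0,1],[0,0,0.38,0,0,0,1],[0,0,0.402,0,0,0,1]]]';  python3 -m creep '[[[0,0,0,0,0,0,0.8],[0,0,0,0,0,0,0.6],[0,0,0,0,0,0,0.4],[0,0,0,0,0,0,0.2],[0,0,0,0,0,0,0]]]' 30; python3 -m creep '[[[0,0,0,0,0,0,0],[0,0,0,0,0,0,0],[0,0,0,0,0,0,0]]]'; python3 -c "
from h import *
state()"
```

```text
time: 11.22
tcp_pos: [0.5364, 0.0443, 0.2063]
tool_rot: [3.101, 0.502, -0.003]
ft_force: [-0.1, 1.1, 0.0]
finger_gap: 0.0942
gripper_force: 0.0
time: 11.85
tcp_pos: [0.5368, 0.0446, 0.2078]
tool_rot: [-3.101, -0.502, -0.0]
ft_force: [0.0, 0.1, 0.1]
finger_gap: 0.0477
gripper_force: 0.0
time: 12.22
tcp_pos: [0.5367, 0.0446, 0.2077]
tool_rot: [-3.101, -0.502, 0.0]
ft_force: [-0.7, 1.5, 0.7]
finger_gap: 0.0295
gripper_force: 30.0
t 12.22 grasp [0.5367 0.0446 0.0277] yaw -71.6 tilt [-1.e-04  1.e-04 -1.e+00] gap 0.0295 gf 30.0 F [-0.7  1.5  0.7] q [-0.72  0.57  0.66  2.09 -0.57  0.66 -0.92]
```

```bash
python3 -m creep '[[[0,0,-0.06,0,0,0,0],[0,0,-0.17,0,0,0,0],[0,0,-0.3,0,0,0,0],[0,0,-0.42,0,0,0,0],[0,0,-0.5,0,0,0,0]]]'; python3 -m creep '[[[0,0,0,0,0,-0.1,0],[0,0,0,0,0,-0.2,0],[0,0,0,0,0,-0.3,0],[0,0,0,0,0,-0.4,0],[0,0,0,0,0,-0.5,0]]]'; python3 -m creep '[[[0,0,0,0,0,-0.1,0],[0,0,0,0,0,-0.2,0],[0,0,0,0,0,-0.3,0],[0,0,0,0,0,-0.4,0],[0,0,0,0,0,-0.5,0]]]'; python3 -m creep '[[[0,0,0,0,0,0,0],[0,0,0,0,0,0,0]]]'; python3 -c "
from h import *
state();plan([.566,-.168,.128],np.radians(18.4))"
```

```text
time: 12.85
tcp_pos: [0.5367, 0.0443, 0.3091]
tool_rot: [-3.101, -0.502, -0.001]
ft_force: [-0.7, 0.4, -3.3]
finger_gap: 0.0299
gripper_force: 30.0
time: 13.48
tcp_pos: [0.5366, 0.0444, 0.3078]
tool_rot: [2.669, 1.658, -0.001]
ft_force: [1.0, 0.0, -2.6]
finger_gap: 0.0301
gripper_force: 30.0
time: 14.1
tcp_pos: [0.5366, 0.0444, 0.3078]
tool_rot: [-1.831, -2.553, 0.001]
ft_force: [0.2, 0.8, -3.8]
finger_gap: 0.0299
gripper_force: 30.0
time: 14.35
tcp_pos: [0.5367, 0.0444, 0.3077]
tool_rot: [-1.843, -2.544, 0.0]
ft_force: [-0.6, -0.5, -3.1]
finger_gap: 0.0295
gripper_force: 30.0
t 14.35 grasp [0.5367 0.0443 0.1277] yaw 18.17 tilt [-2.e-04 -2.e-04 -1.e+00] gap 0.0295 gf 30.0 F [-0.6 -0.5 -3.1] q [-0.55  0.34  0.42  2.02 -0.19  0.82  0.3 ]
shift [-1.055e+00 -1.920e-01 -1.000e-03] turn [-0.     0.    -0.003]
shift [-1.055e+00 -1.920e-01 -1.000e-03] turn [0.    0.    1.997]
```

```bash
python3 -m creep '[[[-0.2,-0.04,0,0,0,0,0],[-0.4,-0.08,0,0,0,0,0],[-0.6,-0.11,0,0,0,0,0],[-0.8,-0.15,0,0,0,0,0],[-1,-0.182,0,0,0,-0.003,0]]]'; python3 -m creep '[[[-0.055,-0.01,0,0,0,0,0],[-0.055,-0.01,0,0,0,0,0],[-0.055,-0.01,0,0,0,0,0]]]'
python3 - <<'E'
from h import *
for n in("scene","top"): cv2.imwrite(f"pics/{n}4.png",optics.get_image(n)[:,:,::-1])
a=cv2.imread("pics/scene4.png")[180:280,350:510];c=cv2.imread("pics/top4.png")[110:210,370:530]
cv2.imwrite("pics/v4.png",cv2.resize(np.hstack([a,c]),None,fx=2.5,fy=2.5,interpolation=2))
state();plan([.566,-.168,.06],np.radians(18.4))
E
```

```text
time: 14.98
tcp_pos: [0.5654, -0.1579, 0.3077]
tool_rot: [-1.835, -2.55, 0.0]
ft_force: [0.4, 0.0, -3.2]
finger_gap: 0.0296
gripper_force: 30.0
time: 15.35
tcp_pos: [0.567, -0.1664, 0.3075]
tool_rot: [-1.831, -2.552, -0.0]
ft_force: [-0.1, 0.6, -3.2]
finger_gap: 0.0297
gripper_force: 30.0
t 15.45 grasp [ 0.567  -0.1664  0.1276] yaw 18.74 tilt [-2.e-04  5.e-04 -1.e+00] gap 0.0299 gf 30.0 F [ 1.4 -0.1 -3.5] q [-0.18  0.43  0.46  1.91 -0.25  0.86  0.73]
shift [-0.006 -0.007  0.338] turn [-0.    -0.     0.004]
shift [-0.006 -0.007  0.338] turn [ 1.000e-03 -0.000e+00 -1.996e+00]
```

View pics/v4.png

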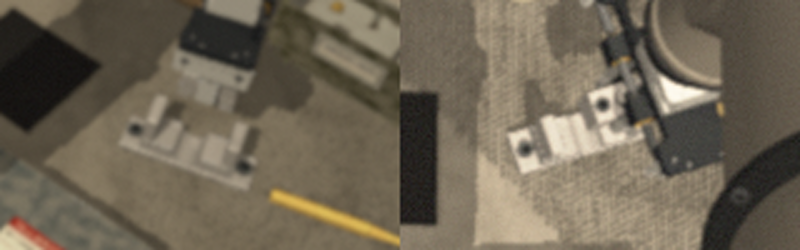

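The left crop shows the cap held above the saddle at about (210,92), between the shoulders at (160,110) and (243,140). In the right crop the arm partly hides it. Lowering between the shoulders, then checking.

```bash
python3 -m creep '[[[-0.006,-0.007,0.08,0,0,0.003,0],[-0.006,-0.007,0.16,0,0,0.003,0],[-0.006,-0.007,0.23,0,0,0.003,0],[-0.006,-0.007,0.29,0,0,0.003,0],[-0.006,-0.007,0.33,0,0,0.003,0]]]'; python3 -m creep '[[[0,0,0,0,0,0,0],[0,0,0,0,0,0,0],[0,0,0,0,0,0,0]]]'
python3 - <<'E'
from h import *
for n in("scene","top"): cv2.imwrite(f"pics/{n}5.png",optics.get_image(n)[:,:,::-1])
a=cv2.imread("pics/scene5.png")[210:260,390:470];c=cv2.imread("pics/top5.png")[135:185,405:485]
cv2.imwrite("pics/v5.png",cv2.resize(np.hstack([a,c]),None,fx=5,fy=5,interpolation=2))
state()
E
```

```text
time: 16.08
tcp_pos: [0.5659, -0.1694, 0.2407]
tool_rot: [-1.838, -2.547, 0.001]
ft_force: [-0.3, 0.4, -3.3]
finger_gap: 0.0291
gripper_force: 30.0
time: 16.45
tcp_pos: [0.5662, -0.1694, 0.2422]
tool_rot: [1.837, 2.547, 0.001]
ft_force: [0.5, 0.7, -2.9]
finger_gap: 0.0299
gripper_force: 30.0
t 16.55 grasp [ 0.5662 -0.1694  0.0621] yaw 18.4 tilt [ 6.e-04 -0.e+00 -1.e+00] gap 0.0301 gf 30.0 F [ 0.7  0.7 -2.4] q [-0.14  0.52  0.42  1.95 -0.3   0.74  0.78]
```

View pics/v5.png

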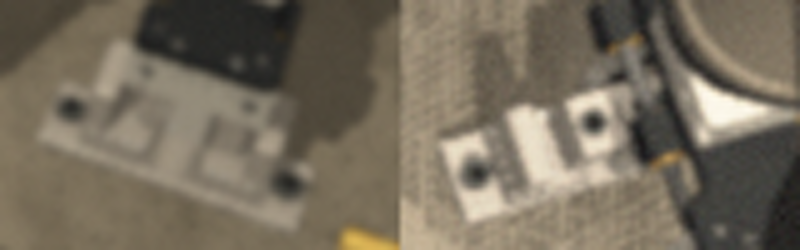

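Run:
```python
from h import *
t=cv2.imread("pics/top5.png");s=cv2.imread("pics/scene5.png")
z=.0724;u=np.array([-.3156,.949,0]);c=np.array([.5662,-.1694,z])
print("expected",c+.0189*u,c-.0189*u)
p=blob(t,405+194/5-.4,135+121/5-.4);print("top",p,back("top",p,z).round(4))
for x,y in((147,72),(250,107)):
    p=blob(s,390+x/5-.4,210+y/5-.4,2);print("scene",p,back("scene",p,z).round(4))
```

```text
expected [ 0.56023516 -0.1514639   0.0724    ] [ 0.57216484 -0.1873361   0.0724    ]
top [443.32900737 159.0298141 ] [ 0.5589 -0.1525  0.0724]
scene [418.88764045 223.65917603] [ 0.5491 -0.1465  0.0724]
scene [439.43732591 230.83286908] [ 0.5656 -0.198   0.0724]
```

The left crop shows the cap between the shoulders, its ends near (147,72) and (250,107). The right crop shows one of its holes at (594,121), which puts the top camera's bias at about 1 mm. I'll correct about 1.4 mm in y and set it down gently.

```bash
python3 -m creep '[[[0.003,0.002,0,0,0,0,0],[0.006,0.002,0.015,0,0,0,0],[0.006,0.002,0.03,0,0,0,0],[0.006,0.002,0.045,0,0,0,0],[0.006,0.002,0.05,0,0,0,0]]]'; python3 -m creep '[[[0,0,0,0,0,0,0],[0,0,0.003,0,0,0,0],[0,0,0.006,0,0,0,0],[0,0,0.006,0,0,0,0]]]'; python3 -c "
from h import *
state();plan([.5664,-.168,.0497],np.radians(18.4))"
```

```text
time: 17.18
tcp_pos: [0.5659, -0.1681, 0.2314]
tool_rot: [-1.838, -2.548, 0.0]
ft_force: [-0.2, 0.1, -3.9]
finger_gap: 0.0298
gripper_force: 30.0
time: 17.68
tcp_pos: [0.566, -0.1681, 0.2305]
tool_rot: [-1.838, -2.548, 0.0]
ft_force: [0.1, 0.3, -4.2]
finger_gap: 0.0298
gripper_force: 30.0
t 17.68 grasp [ 0.566  -0.1681  0.0505] yaw 18.4 tilt [-0. -0. -1.] gap 0.0298 gf 30.0 F [ 0.1  0.3 -4.2] q [-0.14  0.53  0.41  1.95 -0.31  0.72  0.78]
shift [0.    0.002 0.004] turn [-0.  0. -0.]
shift [0.    0.002 0.004] turn [0. 0. 2.]
```

```bash
python3 -m creep '[[[0,0.002,0.002,0,0,0,0],[0,0.002,0.004,0,0,0,0],[0,0.002,0.004,0,0,0,0]]]'; python3 -m creep '[[[0,0,0.002,0,0,0,0],[0,0,0.004,0,0,0,0],[0,0,0.004,0,0,0,0]]]'; python3 -c "
from h import *
state()"
```

```text
time: 18.05
tcp_pos: [0.5664, -0.168, 0.2297]
tool_rot: [1.838, 2.548, 0.0]
ft_force: [0.5, 0.1, -2.3]
finger_gap: 0.0297
gripper_force: 30.0
time: 18.42
tcp_pos: [0.5664, -0.1681, 0.2296]
tool_rot: [1.838, 2.548, 0.001]
ft_force: [-5.5, 2.7, 14.4]
finger_gap: 0.0297
gripper_force: 30.0
t 18.43 grasp [ 0.5665 -0.168   0.0496] yaw 18.39 tilt [ 3.e-04  4.e-04 -1.e+00] gap 0.0297 gf 30.0 F [-5.5  2.7 14.4] q [-0.14  0.54  0.41  1.95 -0.31  0.72  0.78]
```

Seated at the expected height (49.6 mm, 14 N contact). Releasing, going straight up, and moving aside so both cameras can see it.

```bash
python3 -m creep '[[[0,0,-0.004,0,0,0,0.45],[0,0,-0.004,0,0,0,0.6],[0,0,-0.004,0,0,0,0.8],[0,0,-0.004,0,0,0,0.8],[0,0,-0.004,0,0,0,0.8]]]';  python3 -m creep '[[[0,0,-0.05,0,0,0,0.8],[0,0,-0.2,0,0,0,0.8],[0,0,-0.4,0,0,0,0.8],[0,0,-0.6,0,0,0,0.8],[0,0,-0.7,0,0,0,0.8]]]'; python3 -m creep '[[[0.2,0,0,0,0,0,0.8],[0.4,0,0,0,0,0,0.8],[0.6,0,0,0,0,0,0.8],[0.8,0,0,0,0,0,0.8],[1,0,0,0,0,0,0.8]]]'; python3 -m creep '[[[0.2,0,0,0,0,0,0.8],[0.4,0,0,0,0,0,0.8],[0.4,0,0,0,0,0,0.8]]]'
python3 - <<'E'
from h import *
for n in("scene","top"): cv2.imwrite(f"pics/{n}6.png",optics.get_image(n)[:,:,::-1])
a=cv2.imread("pics/scene6.png")[210:260,390:470];c=cv2.imread("pics/top6.png")[135:185,405:485]
cv2.imwrite("pics/v6.png",cv2.resize(np.hstack([a,c]),None,fx=5,fy=5,interpolation=2))
state()
E
```

```text
time: 19.05
tcp_pos: [0.5664, -0.168, 0.2296]
tool_rot: [-1.838, -2.548, 0.0]
ft_force: [-0.0, 0.0, 0.2]
finger_gap: 0.074
gripper_force: 0.0
time: 19.68
tcp_pos: [0.5665, -0.1683, 0.3726]
tool_rot: [1.837, 2.546, 0.002]
ft_force: [0.2, -0.0, -0.6]
finger_gap: 0.0755
gripper_force: 0.0
time: 20.3
tcp_pos: [0.5027, 0.0228, 0.3704]
tool_rot: [1.838, 2.547, 0.001]
ft_force: [0.8, 0.6, 0.0]
finger_gap: 0.0751
gripper_force: 0.0
time: 20.68
tcp_pos: [0.4773, 0.1, 0.3703]
tool_rot: [-1.832, -2.552, -0.001]
ft_force: [0.2, -1.4, -0.3]
finger_gap: 0.0753
gripper_force: 0.0
t 20.77 grasp [0.4782 0.0975 0.1902] yaw 18.43 tilt [ 6.e-04  2.e-04 -1.e+00] gap 0.0753 gf 0.0 F [ 0.7 -0.1  0.5] q [-0.67  0.16  0.38  2.07 -0.07  0.92  0.07]
```

View pics/v6.png

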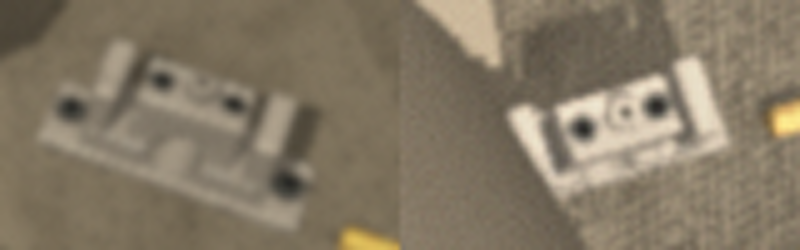

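The cap is upright in the saddle, its boss at (203,88) in the left crop and (627,112) in the right, with similar gaps at both ends. Checking numerically.

Run:
```python
from h import *
for n,o,pts in(("top",(405,135),[(182,128),(256,104)]),("scene",(390,210),[(162,80),(235,104)])):
    im=cv2.imread(f"pics/{n}6.png")
    A,B=[back(n,blob(im,o[0]+x/5-.4,o[1]+y/5-.4,2.5),.06) for x,y in pts]
    d=A-B;print(n,((A+B)/2).round(4),np.hypot(*d[:2]).round(4),np.degrees(np.arctan2(d[1],d[0])).round(1)-90)
# profile along saddle long axis on the shoulder-top plane and across deck, from initial top/scene pics
    g=cv2.cvtColor(cv2.imread(f"pics/{n}6.png"),cv2.COLOR_BGR2GRAY).astype(np.float32)
    u=np.array([-.3156,.949,0]);v=np.array([.949,.3156,0]);m=(A+B)/2
    ss=np.arange(-60,61,2)
    P=np.mean([cv2.remap(g,*[q.astype(np.float32).reshape(1,-1) for q in proj(n,m+np.outer(ss*.001,u)+w*.001*v-[0,0,.0005]).T],1)[0] for w in(-11,-8,8,11)],0)
    print(list(zip(ss.tolist(),P.astype(int).tolist())))
```

```text
top [ 0.5649 -0.1689  0.06  ] 0.0379 18.0
[(-60, 126), (-58, 126), (-56, 130), (-54, 128), (-52, 127), (-50, 136), (-48, 156), (-46, 187), (-44, 212), (-42, 219), (-40, 220), (-38, 216), (-36, 199), (-34, 165), (-32, 129), (-30, 119), (-28, 147), (-26, 187), (-24, 205), (-22, 204), (-20, 201), (-18, 202), (-16, 206), (-14, 208), (-12, 210), (-10, 205), (-8, 198), (-6, 193), (-4, 190), (-2, 190), (0, 189), (2, 191), (4, 199), (6, 212), (8, 216), (10, 216), (12, 214), (14, 209), (16, 203), (18, 200), (20, 199), (22, 206), (24, 210), (26, 198), (28, 165), (30, 128), (32, 110), (34, 109), (36, 124), (38, 157), (40, 192), (42, 211), (44, 209), (46, 193), (48, 165), (50, 134), (52, 111), (54, 99), (56, 99), (58, 99), (60, 100)]
scene [ 0.5654 -0.1701  0.06  ] 0.0384 19.200000000000003
[(-60, 86), (-58, 78), (-56, 74), (-54, 74), (-52, 79), (-50, 95), (-48, 120), (-46, 141), (-44, 154), (-42, 159), (-40, 158), (-38, 150), (-36, 132), (-34, 110), (-32, 93), (-30, 95), (-28, 110), (-26, 127), (-24, 136), (-22, 136), (-20, 133), (-18, 132), (-16, 137), (-14, 140), (-12, 139), (-10, 136), (-8, 136), (-6, 138), (-4, 135), (-2, 131), (0, 130), (2, 135), (4, 140), (6, 145), (8, 149), (10, 150), (12, 146), (14, 140), (16, 135), (18, 133), (20, 131), (22, 133), (24, 136), (26, 128), (28, 111), (30, 92), (32, 84), (34, 88), (36, 102), (38, 123), (40, 141), (42, 152), (44, 155), (46, 153), (48, 146), (50, 133), (52, 120), (54, 112), (56, 109), (58, 108), (60, 108)]
```

The cap sits about 1 mm from the saddle's centre along its length and is square within about 1°. Handing in.

```bash
python3 -c "
from station import arm
print(arm.close_job())"
```

```text
the job is handed in; nothing more can be done
None
```

The boss cap was stood on the mat, let go, re-gripped by its broad faces and lowered onto the saddle deck, about 1 mm off centre and square within about 1°; I left the flat-topped cap in the rack and handed the job in at about 21 s.

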